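# Put the hand lamp on charge in the service van

## Task

Put the hand lamp on charge: first press the charging case's release pad gently until the lid springs fully open, then unhook the lamp from the folding hook and set it down upright on the floor of the case. Finally fold the empty hook flat against its panel; leave the lid standing open and everything else on the bench where it is.

Things in the scene. Friction and masses are not known exactly. Their poses are not given: they have to be found in the camera images.
- case: Black clamshell charging case, fixed. Tray 140 (x) x 170 (y) x 60 mm high, walls and floor 6 mm (cavity 128 x 158, 54 deep); 127 mm high with the lid shut. Origin: centre of underside, z up. Front is its -x side; the lid is hinged on top of the +x wall. From the front a nose 160 mm wide, 60 mm long, slopes down from 58 to 16 mm height and carries the release pad.
- case_in (a point): Centre of the case's floor (6 mm above the bench), axes as the case.
- lid (a joint): Angle of the case's lid (66 mm deep shell), rad: 0 shut and latched, 1.75 open at its stop. Once the latch lets go a spring throws it up and away from the pad and holds it open. Latched, it cannot be pulled open. Its front edge sweeps up over the case: a gripper upright over the pad may be in its way, one leaning back along the press direction is not.
- latch: Spot on the nose's sloping face where the release pad's stem comes out: 100 mm in front of the case's centre, 38 mm above the bench, up to 35 mm to either side of the case's middle. Axes parallel to the case's. The pad's outward normal, through this point, is (-0.573, 0, 0.820) in this frame (35 deg from vertical); it is pressed along the opposite direction.
- pad_rest (a point): Same point and axes as latch. The pad: grey plate 34 mm (along the slope) x 64 (y) x 10. Untouched, its outer face stands 24 to 36 mm from here along the normal (its middle 0 to 8 mm up the slope), set differently each time: find it by touch. Spring: 1.5 N at first, 10 N at its full 14 mm travel, then a hard stop; the latch lets go at about 5 mm (4 to 5 N). Over 40 N is a failure.
- lamp: Grey hand lamp, about 0.35 kg. Body 72 (x) x 60 (y) x 48 mm high, lens on -x face. On top a black stirrup: two legs, 20 (x) x 10 (y), outer faces 60 mm apart in y, inner gap 40, from 48 to 98 mm height, joined by a bar 20 x 60 x 12 (98 to 110 mm). Origin: centre of underside, z up. Grip from above across the legs' outer faces; it may swing in the grip. Hook strap runs through it along x.
- lamp_bar (a point): Underside of the lamp's bar, 98 mm above its underside; at the start it rests on the hook's strap, 44 to 58 mm from the hinge. To unhook, raise the lamp 13 to 25 mm and draw it along the strap, in its -x direction, past the upturned tip. It stands by itself in the case, at any yaw near the middle.
- hook_hinge (a point): On the vertical hinge axis of the fold-away hook, level with its strap's upper face (215 mm above the bench), 22 mm in front of the panel's face. Axes as the panel: -x points squarely out of it, z up. The blue upright panel is 260 mm wide (y), centred here, 235 mm high, fixed.
- hook (a joint): Hook angle, rad: 0 squarely out of the panel (start), 1.5 flat along it. It turns counter-clockwise from above: at angle q the strap points along (-cos q, -sin q) in hook_hinge's frame. Steel strap 90 mm long from the hinge, 24 wide, 8 thick, last 6 mm turned up 10 mm. Stiff hinge (0.12 N m, 2 to 3 N at mid length); stays where left.
- mug: White mug 80 mm across, 90 mm high; bystander. Origin under its centre.
- tape: Roll of tape 100 mm across, 48 mm high, lying flat; bystander.
- wrench: Steel wrench 200 mm long, lying; bystander.
- jar: Steel food jar 80 mm across, 110 mm high; bystander.
- spray: White spray can 66 mm across, 180 mm high; bystander.
- tin: Green tin box 110 x 80 x 45 mm; bystander.
There are look-alikes about, which are no part of the job. Leave any brown look-alike of the lamp alone.

How it is judged (in metres and radians):
On the way, in this order (a step that is already met when the one before it is completed fails the run):
1. the lid has sprung open to its stop, the lamp still on its hook (value of joint lid above 1.6 rad and distance of lamp from where it was at the start of the episode below 0.03 m), for 0.2 s.
2. the lamp stands upright in the case, let go (z of lamp in the frame of case_in between -0.01 and 0.01 m and x of lamp in the frame of case_in between -0.05 and 0.05 m and y of lamp in the frame of case_in between -0.06 and 0.06 m and angle between lamp's own z axis and vertical below 0.12 rad and contact force between lamp and the fingers below 0.2 N), for 0.2 s.
3. the hook is folded flat (value of joint hook above 1.35 rad), for 0.2 s.
At the end, for the whole second after the job is handed in: The lid stands open beyond 1.6 rad; the lamp is let go and at rest on the case's floor (underside less than 10 mm above it, within 50 mm in x and 60 mm in y of its middle, tilted under 0.12 rad); the hook is folded beyond 1.35 rad; the bystanders have moved less than 40 mm (all of step 2 and value of joint lid above 1.6 rad and value of joint hook above 1.35 rad and linear speed of lamp below 0.02 m/s); the robot touches nothing.
It fails at once if the release pad is pressed with more than 40 N (contact force between pad and the fingers above 40 N).
It fails at once if the lamp is dropped (falls, untouched by the fingers, faster than 0.6 m/s, as from over 20 mm) (linear speed of lamp above 0.6 m/s and contact force between lamp and the fingers below 0.1 N).
It fails at once if a bystander is moved more than 40 mm (distance of any of mug, tape, wrench, jar, spray, tin from where it was at the start of the episode above 0.04 m).
It also fails if it takes over 72 s, if anything falls off the work surface, if the arm or the gripper's body presses on something with over 40 N, if the wrist force passes 120 N, or if a joint passes its speed limit or range.

## Robot

A 7-joint arm with a two-finger parallel gripper is mounted at the origin on the work surface. World frame = base frame: x ahead of the robot, y to its left, z up, the work surface at z = 0. Lengths are in mm, angles in rad, forces in N, time in s.
With the tool pointing down it reaches from about 425 to 925 mm from the base axis. Payload 6.8 kg.
Tool frame: the origin (TCP) lies at the very end of the fingers, on their centre line; the grasp point (between the pads) lies manip.grasp_offset behind it (manip.grasp_offset is the distance from the TCP to the grasp point, in mm); z points along the fingers, y is the line along which they close (so a half turn about z gives the same grasp; the last joint's range is limited). The gripper opens to 85 mm and grips with 20 to 120 N. Pads are 22 mm wide; open, the fingers measure 114 mm over their backs; the gripper's body (76 mm by 85 mm) begins 54 mm behind the grasp point. The pads swing forward as they close: fully open they stand 13 mm farther back than shut.
Start: joints at [-1.442, 0.477, 0.022, 1.555, -0.011, 1.109, -0.083], TCP at [158.345, 656.182, 199.808] pointing down, gripper open.
Joint ranges: [-2.96, 2.96], [-0.34, 2.1], [-1.41, 1.46], [0.24, 2.44], [-1.37, 4.51], [0.17, 1.92], [-2.96, 2.96]. Speed limits (rad/s): [2.39, 2.39, 3.14, 3.14, 3.14, 3.14, 3.14].

## Interface

Orientations are given as a rotation vector (axis times angle).
In Python, from rig import status, read_camera, camera_info, manip gives the robot as it stands.
- The arm moves only by the tool send_rows, never from a script. Its argument "steps" is text: rows parted by semicolons, each of 7 numbers parted by spaces: the turn, a rotation vector about the world's x, y, z in degrees, then the shift along the world's x, y, z in cm, then the opening, from 0 (shut) to 1 (fully open). A call has exactly 8 rows; each row shifts and turns the commanded pose from where the row before left it; what a row does not reach is not made up. A row lasts 1/8 s, in which the tool goes at most 62.5 mm and 10.7 degrees, less where a joint would pass 70% of its speed; a pose out of reach is approached as far as the arm can. A call with a gripper value outside its range is refused whole. The fingers move at their own pace and stop on an object; "force" is the grip in N (left out, the last holds). Time passes only in rows, so rows that do not move let the fingers close, or fill a call up. It gives the time, the measured TCP pose, the force, the opening and the grip force at its end, in the units of the state.
- status.get_obs(): the state, without advancing time (a new reading comes with each control period).
- read_camera(name): name is "side" or "top"; returns the picture (400x640x3 uint8, red, green, blue); there is no depth.
- camera_info(name): a dict with "K" (3x3 intrinsics, pixels), "eye" and "orientation" of the camera in the world. Camera axes: x right, y down, z forward; pixel columns grow to the right and rows downward; lengths in mm; the calibration is good to about 2 mm. A picture is of the moment at which its call begins. camera_info takes no time and is no camera call.
- manip.sign_off(): hands the job in; it is judged then, once.
The state is a dict: "time_s": time; "joint_positions": joint angles; "dq": joint speeds; "tau": joint torques, N m; "ee_pos": TCP position; "tcp_rot": TCP orientation; "ft_force": force on the tool from outside, world axes, zero at the start; "moment": the same for the moment, N m; "gripper_width": finger opening in mm; "finger_force": force on a finger pad.
Only numpy, scipy, OpenCV 4.12 (cv2) and the standard library are available. Lean on these libraries where they do the work, as an engineer would, in place of code of your own. Each camera call takes 0.05 s, during which the arm holds its last target. There are 200 camera calls.

## Working session

There is one attempt and no reset: what is moved stays moved. The work goes in short steps, Python scripts to look and compute and a tool call to move; the robot and the scene stay as the last step left them, time stands still between calls to the robot, and variables do not carry over. Pictures are saved under pics/ and viewed, at most 10 in all, crops included, and the job is handed in when it is done.

Besides the shell and the picture viewer there is one more tool, called after "Emit:" in YAML: its name, and indented under it one key for each argument. send_rows: Moves the arm, as the interface text tells. Its arguments: {"type":"object","properties":{"steps":{"type":"string"},"force":{"type":"number"}},"required":["steps"]}

```bash
mkdir -p pics; ls
python3 - <<'E'
from rig import status, read_camera, camera_info, manip
import cv2
for n in("side","top"):
    cv2.imwrite(f"pics/{n}0.png",read_camera(n)[:,:,::-1]); print(n,camera_info(n))
print(status.get_obs(),manip.grasp_offset)
E
```

```text
pics
side {'K': array([[458.36870268,   0.        , 319.01723615],
       [  0.        , 458.36870268, 201.48436498],
       [  0.        ,   0.        ,   1.        ]]), 'eye': array([   -6.87060684, -1150.87474608,  1239.26566971]), 'orientation': array([-2.24614096,  0.57058656, -0.22693144])}
top {'K': array([[454.9190693 ,   0.        , 315.76353631],
       [  0.        , 454.9190693 , 198.5491967 ],
       [  0.        ,   0.        ,   1.        ]]), 'eye': array([ 393.30394292,  -89.62569884, 1674.84937229]), 'orientation': array([-2.1625187 ,  2.20738873, -0.10022877])}
{'time_s': 0.1, 'joint_positions': array([-1.44210422,  0.47772446,  0.02232199,  1.55633367, -0.01149051,
        1.10930686, -0.08308251]), 'dq': array([-5.82274438e-04, -7.63485743e-05,  1.86595493e-03, -2.47480333e-03,
       -1.46025233e-03, -9.47102686e-04,  2.46316251e-03]), 'tau': array([ 4.48106584e-03, -5.97753847e+01,  1.61356084e+00, -2.81951934e+01,
        1.27954641e-02,  5.01832488e-03,  8.04009233e-06]), 'ee_pos': array([158.21318003, 655.59988996, 198.92586043]), 'tcp_rot': array([-3.70980650e-01, -3.11953426e+00,  2.58023831e-03]), 'ft_force': array([-0.31632343,  0.43308736, -1.30585625]), 'moment': array([-0.00293089,  0.02617359, -0.00195917]), 'finger_force': 0.0, 'gripper_width': 85.17707954166607} 18.700000000000003
```

View pics/top0.png

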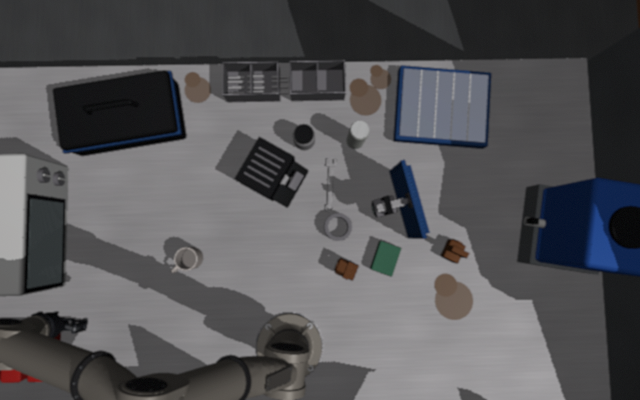

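View pics/side0.png

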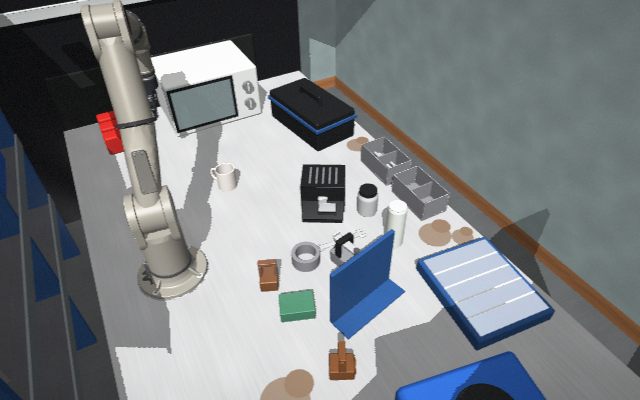

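The top view shows the case at (272,171) with its pad near (291,182), the panel and hook at (405,200), and the grey lamp at (388,205). The brown look-alikes are at (346,268) and (455,250). The lamp hanging at the blue panel is the grey one, so it fits. I'll confirm it in an enlarged crop.

Run:
```python
import cv2,numpy as np
t=cv2.imread("pics/top0.png");s=cv2.imread("pics/side0.png")
a=cv2.resize(t[130:250,230:440],None,fx=3.8,fy=3.8,interpolation=cv2.INTER_CUBIC)[:, :798]
b=cv2.convertScaleAbs(cv2.resize(s[150:345,285:415],None,fx=4,fy=3.0,interpolation=cv2.INTER_CUBIC),alpha=1.3,beta=20)
cv2.imwrite("pics/t1.png",cv2.convertScaleAbs(a,alpha=1.5,beta=25))
b=cv2.convertScaleAbs(cv2.resize(s[155:345,285:435],None,fx=3.1,fy=3.1,interpolation=cv2.INTER_CUBIC),alpha=1.5,beta=25)
cv2.imwrite("pics/s1.png",b);print(a.shape,b.shape)
```

```text
(456, 798, 3) (589, 465, 3)
```

View pics/t1.png

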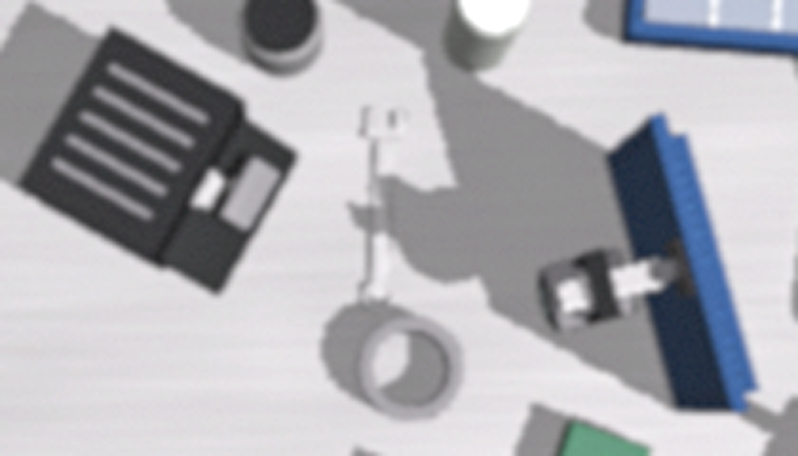

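View pics/s1.png

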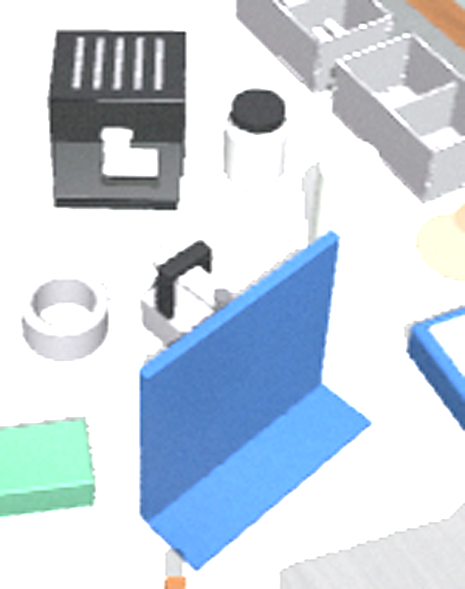

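The crops confirm the grey lamp with the black stirrup, hanging on the strap at the panel. In the top crop the lid corners are at about (111,28), (245,103), (162,268) and (20,185), and the pad is at (251,193). The panel's front top edge runs (655,117) to (735,408). I'll fit poses to these.

```bash
cat > h.py <<'E'
import numpy as np,cv2
from scipy.spatial.transform import Rotation as R
from scipy.optimize import least_squares
from rig import status, read_camera, camera_info, manip
def proj(n,P):
    c=camera_info(n);q=R.from_rotvec(c["orientation"]).inv().apply(np.atleast_2d(P)-c["eye"])
    u=q@c["K"].T; return u[:,:2]/u[:,2:]
def backz(n,px,z):
    c=camera_info(n);d=R.from_rotvec(c["orientation"]).apply(np.linalg.solve(c["K"],[px[0],px[1],1]))
    return c["eye"]+d*(z-c["eye"][2])/d[2]
def W(p,L):
    L=np.atleast_2d(L).astype(float);c,s=np.cos(p[2]),np.sin(p[2])
    return np.c_[p[0]+c*L[:,0]-s*L[:,1],p[1]+s*L[:,0]+c*L[:,1],L[:,2]]
def tc(q): return (np.array(q)+.5)/3.8-.5+[230,130]
def sc(q): return (np.array(q)+.5)/3.1-.5+[285,155]
E
python3 - <<'E'
from h import *
for q,z in [((111,28),127),((245,103),127),((162,268),127),((20,185),127),((655,117),235),((735,408),235),((251,193),60),((603,283),227)]: print(q,backz("top",tc(q),z).round(0))
# case: lid corners (x back/front): back (+x) is left edge
ct=tc([(111,28),(20,185),(245,103),(162,268),(298,155),(218,293)])
L=[(70,-85,127),(70,85,127),(-70,-85,127),(-70,85,127),(-130,-80,16),(-130,80,16)]
cs=sc([(58,30),(185,32),(50,97),(186,100),(55,207),(178,208)])
Ls=[(70,85,127),(70,-85,127),(-70,85,127),(-70,-85,127),(-130,80,0),(-130,-80,0)]
def best(f,c0):
    return min((least_squares(f,[*c0,a],loss='soft_l1',x_scale=[10,10,.1]) for a in np.arange(-3,3,.7)),key=lambda r:r.cost)
for sgn in(1,-1):
  g=np.array([1,sgn,1])
  f=lambda p:np.r_[proj("top",W(p,L*g))-ct,proj("side",W(p,Ls*g))-cs].ravel()
  r=best(f,(550,50));print("case",sgn,r.x.round(3),r.cost.round(2),r.fun.round(1).tolist())
c=tc([(655,117),(735,408)]);
s=sc([(141,370),(337,236)])
p0=None
for sgn in(1,-1):
  f=lambda p:np.r_[proj("top",W(p,[(22,130*sgn,235),(22,-130*sgn,235)]))-c].ravel()
  r=best(f,(500,-300));print("panel",sgn,r.x.round(3),r.cost.round(2),r.fun.round(1).tolist())
E
```

```text
(111, 28) [736.  84. 127.]
(245, 103) [665. -36. 127.]
(162, 268) [516.  41. 127.]
(20, 185) [594. 168. 127.]
(655, 117) [ 627. -385.  235.]
(735, 408) [ 381. -443.  235.]
(251, 193) [591. -38.  60.]
(603, 283) [ 488. -338.  227.]
case 1 [631.875  67.367   1.039] 10.9 [-0.1, -1.4, -0.9, -0.0, 0.0, -1.5, -2.7, -1.9, 0.7, -0.8, 0.3, 0.8, -1.6, 0.0, 0.2, -0.2, -1.7, 1.3, -0.1, 0.9, -1.6, 1.2, 0.5, 1.5]
case -1 [568.409 -60.244  -1.991] 438.84 [71.3, 32.6, 75.9, 36.9, -1.5, -2.8, 0.8, -0.9, -29.7, -16.2, -26.0, -12.7, -2.3, 50.9, 5.0, 47.3, -1.2, 3.4, 0.3, -0.3, -0.6, -17.9, -0.6, -20.6]
panel 1 [ 499.445 -392.377   -1.343] 1.13 [-0.2, -1.2, 0.2, 1.1]
panel -1 [ 509.388 -435.239    1.799] 1.13 [-0.2, -1.2, 0.2, 1.1]
```

```bash
cat >> h.py <<'E'
def tri(a,b):
    f=lambda p:np.r_[proj("top",p)[0]-a,proj("side",p)[0]-b]
    r=least_squares(f,[550,0,100]);return r.x.round(1),r.fun.round(1)
def inv(p,P):
    d=np.array(P)-[p[0],p[1],0];c,s=np.cos(p[2]),np.sin(p[2]);return np.array([c*d[0]+s*d[1],-s*d[0]+c*d[1],d[2]]).round(1)
C=np.array([632,67,1.039]);H=np.array([499.4,-392.4,-1.343])
E
python3 - <<'E'
from h import *
p,r=tri(tc((251,193)),sc((132,163)));print("pad",p,r,inv(C,p))
print("pad@65",inv(C,backz("top",tc((252,193)),65)))
p,r=tri(tc((603,283)),sc((184,262)));print("bar",p,r,inv(H,p))
for l,px,z in [("mug",(187,258),90),("spray",(359,128),180),("jar",(304,130),110),("tape",(337,225),48),("tin",(385,257),45)]:
    print(l,backz("top",px,z).round(0))
# overlay
t=cv2.imread("pics/top0.png");s=cv2.imread("pics/side0.png")
def poly(n,img,pose,Ls,o,f,col):
    q=proj(n,W(pose,Ls)); q=((q-o+.5)*f-.5).astype(int); cv2.polylines(img,[q],True,col,1)
ims=[]
for n,im,o,f,w in(("top",t,(230,130),3.0,(170,130)),("side",s,(285,155),3.0,(120,150))):
    a=cv2.resize(im[o[1]:o[1]+w[1]+0,o[0]:o[0]+w[0]+(40 if n=="top" else 0)],None,fx=f,fy=f,interpolation=cv2.INTER_CUBIC);a=cv2.convertScaleAbs(a,alpha=1.5,beta=25)
    o=np.array(o)
    poly(n,a,C,[(70,85,127),(70,-85,127),(-70,-85,127),(-70,85,127)],o,f,(0,0,255))
    poly(n,a,C,[(-130,80,16),(-130,-80,16),(-70,-80,58),(-70,80,58)],o,f,(0,0,255))
    for d,col in((0,(0,255,0)),):
        n0=np.array([-.573,0,.82]);u=np.array([.82,0,.573]);v=np.array([0,1,0]);c0=np.array([-100,-20,38])+30*n0+4*u
        poly(n,a,C,[c0+17*u+32*v,c0+17*u-32*v,c0-17*u-32*v,c0-17*u+32*v],o,f,col)
    poly(n,a,H,[(22,130,235),(22,-130,235),(22,-130,0),(22,130,0)],o,f,(0,255,255))
    poly(n,a,H,[(-45,30,227),(-45,-30,227),(-65,-30,227),(-65,30,227)],o,f,(0,255,0))
    poly(n,a,H,[(0,12,215),(0,-12,215),(-90,-12,215),(-90,12,215)],o,f,(255,0,255))
    ims.append(a)
h=max(i.shape[0] for i in ims);
cv2.imwrite("pics/ov.png",cv2.resize(np.hstack([cv2.copyMakeBorder(i,0,h-i.shape[0],0,0,0) for i in ims]),None,fx=.8,fy=.8,interpolation=cv2.INTER_AREA))
E
```

```text
pad [591.8 -38.7  65. ] [ 0.2 -0.5 -0.5  0.1] [-111.5  -19.    65. ]
pad@65 [-112.5  -17.6   65. ]
bar [ 488.6 -338.3  223.5] [ 0. -0. -0.  0.] [-55.1   1.7 223.5]
mug [325. 341.  90.]
spray [ 748. -256.  180.]
jar [761. -72. 110.]
tape [ 429. -182.   48.]
tin [ 312. -351.   45.]
```

View pics/ov.png

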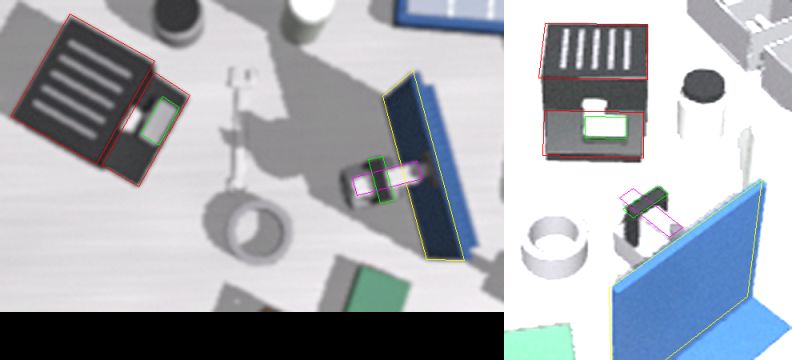

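The overlay matches the case, pad, panel and lamp in both views. Pad centre is about (591,-38,65) and the bar is about 55 mm from the hinge. Next I move to a point above the pad.

Emit:
send_rows:
  steps: "0 0 -2.2 2.6 -4.5 0.5 0;0 0 -2.2 2.6 -4.5 0.5 0;0 0 -2.2 2.6 -4.5 0.5 0;0 0 -2.2 2.6 -4.5 0.5 0;0 0 -2.2 2.6 -4.5 0.5 0;0 0 -2.2 2.6 -4.5 0.5 0;0 0 -2.2 2.6 -4.5 0 0;0 0 -2.2 2.6 -4.5 0 0"

```text
time_s: 1.1
ee_pos: [366.9, 294.5, 229.8]
tcp_rot: [-0.846, -3.026, -0.0]
ft_force: [0.4, -0.2, 0.1]
gripper_width: -0.1
finger_force: 0.0
```

Emit:
send_rows:
  steps: "0 0 0 2.6 -4.5 0 0;3.8 -2.2 0 2.6 -4.5 0 0;3.8 -2.2 0 2.6 -4.5 0 0;3.8 -2.2 0 2.6 -4.5 0 0;3.8 -2.2 0 2.6 -4.5 0 0;3.8 -2.2 0 2.6 -4.5 0 0;3.8 -2.2 0 2.6 -4.5 -2 0;7.4 -4.4 0 2.6 -4.5 -2 0"

```text
time_s: 2.1
ee_pos: [568.2, -50.4, 194.9]
tcp_rot: [0.77, 2.782, 0.833]
ft_force: [0.7, 1.8, 0.1]
gripper_width: 0.1
finger_force: 0.0
```

```bash
cat >> h.py <<'E'
def st(tgt=None):
    o=status.get_obs();M=R.from_rotvec(o["tcp_rot"]).as_matrix()
    print(o["time_s"],o["ee_pos"].round(1),"z",M[:,2].round(3),"yang",np.degrees(np.arctan2(M[1,1],M[0,1])).round(1),"F",o["ft_force"].round(2),o["gripper_width"].round(1),"q",o["joint_positions"].round(2))
    if tgt is not None: print("to go cm",((np.array(tgt)-o["ee_pos"])/10).round(2))
E
python3 -c "
from h import *
st([574,-68,114])"
```

```text
Traceback (most recent call last):
  File "h.py", line 24, in st
    print(o["time_s"],o["ee_pos"].round(1),"z",M[:,2].round(3),"yang",np.degrees(np.arctan2(M[1,1],M[0,1])).round(1),"F",o["ft_force"].round(2),o["gripper_width"].round(1),"q",o["joint_positions"].round(2))
                                                                                                                                                ^^^^^^^^^^^^^^^^^^^^^^^^
AttributeError: 'float' object has no attribute 'round'
```

Emit:
send_rows:
  steps: "0 0 0 0 -0.4 -2.5 0;0 0 0 0 0 -2.5 0;0 0 0 0 0 -1.5 0;0 0 0 0 0 -1 0;0 0 0 0 0 0 0;0 0 0 0 0 0 0;0 0 0 0 0 0 0;0 0 0 0 0 0 0"

```text
time_s: 3.1
ee_pos: [566.7, -54.1, 120.0]
tcp_rot: [0.774, 2.785, 0.828]
ft_force: [-0.3, -0.1, -0.0]
gripper_width: -0.0
finger_force: 0.0
```

```bash
sed -i 's/o\["gripper_width"\].round(1)/round(float(o["gripper_width"]),1)/' h.py; python3 -c "
from h import *
st([574,-68,114])
o=status.get_obs();print((o['ee_pos']-[591,-38,65])@np.array([-.29,-.494,.82]))"
```

```text
3.1 [566.7 -54.1 120. ] z [ 0.266  0.473 -0.84 ] yang 58.6 F [-0.35 -0.08 -0.04] -0.0 q [-0.12  0.46  0.57  2.07 -1.09  0.96  2.2 ]
to go cm [ 0.73 -1.39 -0.6 ]
60.111239110439975
```

Emit:
send_rows:
  steps: "1.7 -1 0 0.4 -0.7 -0.3 0;0 0 0 0.33 -0.7 -0.3 0;0 0 0 0.29 0.5 -0.82 0;0 0 0 0.29 0.5 -0.82 0;0 0 0 0.29 0.5 -0.82 0;0 0 0 0.29 0.49 -0.82 0;0 0 0 0 0 0 0;0 0 0 0 0 0 0"

```text
time_s: 4.1
ee_pos: [585.3, -48.3, 80.8]
tcp_rot: [0.769, 2.764, 0.873]
ft_force: [-1.0, 0.6, 0.3]
gripper_width: -0.0
finger_force: 0.0
```

Emit:
send_rows:
  steps: "0 0 0 0.07 0.12 -0.2 0;0 0 0 0.07 0.12 -0.2 0;0 0 0 0.07 0.12 -0.2 0;0 0 0 0.07 0.12 -0.2 0;0 0 0 0 0 0 0;0 0 0 0 0 0 0;0 0 0 0 0 0 0;0 0 0 0 0 0 0"

```text
time_s: 5.1
ee_pos: [588.1, -43.5, 72.8]
tcp_rot: [0.769, 2.764, 0.874]
ft_force: [-0.5, 0.0, 0.1]
gripper_width: 0.3
finger_force: 0.0
```

```bash
python3 -c "
from h import *
st([591,-38,65])
o=status.get_obs();print((o['ee_pos']-[591,-38,65])@np.array([-.29,-.494,.82]), o['ft_force']@np.array([-.29,-.494,.82]))"
```

```text
5.1 [588.1 -43.5  72.8] z [ 0.279  0.498 -0.821] yang 58.5 F [-0.51  0.05  0.08] 0.3 q [-0.07  0.57  0.5   2.06 -1.22  0.94  2.33]
to go cm [ 0.29  0.55 -0.78]
9.891902904088088 0.1915557223412251
```

Emit:
send_rows:
  steps: "0 0 0 0.03 0.05 -0.08 0;0 0 0 0.03 0.05 -0.08 0;0 0 0 0.03 0.05 -0.08 0;0 0 0 0.03 0.05 -0.08 0;0 0 0 0.03 0.05 -0.08 0;0 0 0 0.03 0.05 -0.08 0;0 0 0 0 0 0 0;0 0 0 0 0 0 0"

```text
time_s: 6.1
ee_pos: [589.9, -40.4, 67.9]
tcp_rot: [0.769, 2.764, 0.874]
ft_force: [0.5, -0.2, -0.5]
gripper_width: -0.2
finger_force: 0.0
```

Emit:
send_rows:
  steps: "0 0 0 0.03 0.05 -0.08 0;0 0 0 0.03 0.05 -0.08 0;0 0 0 0.03 0.05 -0.08 0;0 0 0 0.03 0.05 -0.08 0;0 0 0 0 0 0 0;0 0 0 0 0 0 0;0 0 0 0 0 0 0;0 0 0 0 0 0 0"

```text
time_s: 7.1
ee_pos: [591.1, -38.4, 64.8]
tcp_rot: [0.769, 2.764, 0.874]
ft_force: [1.0, 0.6, 0.4]
gripper_width: -0.1
finger_force: 0.0
```

Emit:
send_rows:
  steps: "0 0 0 0.03 0.05 -0.08 0;0 0 0 0.03 0.05 -0.08 0;0 0 0 0.03 0.05 -0.08 0;0 0 0 0.03 0.05 -0.08 0;0 0 0 0 0 0 0;0 0 0 0 0 0 0;0 0 0 0 0 0 0;0 0 0 0 0 0 0"

```text
time_s: 8.1
ee_pos: [592.3, -36.4, 61.5]
tcp_rot: [0.769, 2.764, 0.874]
ft_force: [1.1, 0.3, 0.1]
gripper_width: -0.3
finger_force: 0.0
```

Emit:
send_rows:
  steps: "0 0 0 0.03 0.05 -0.08 0;0 0 0 0.03 0.05 -0.08 0;0 0 0 0.03 0.05 -0.08 0;0 0 0 0.03 0.05 -0.08 0;0 0 0 0 0 0 0;0 0 0 0 0 0 0;0 0 0 0 0 0 0;0 0 0 0 0 0 0"

```text
time_s: 9.1
ee_pos: [593.5, -34.4, 58.3]
tcp_rot: [0.769, 2.764, 0.874]
ft_force: [-0.2, -1.2, 0.1]
gripper_width: -0.1
finger_force: 0.0
```

Emit:
send_rows:
  steps: "0 0 0 0.03 0.05 -0.08 0;0 0 0 0.03 0.05 -0.08 0;0 0 0 0.03 0.05 -0.08 0;0 0 0 0 0 0 0;0 0 0 0 0 0 0;0 0 0 0 0 0 0;0 0 0 0 0 0 0;0 0 0 0 0 0 0"

```text
time_s: 10.1
ee_pos: [594.4, -32.9, 55.9]
tcp_rot: [0.769, 2.764, 0.874]
ft_force: [-0.7, 0.6, 1.2]
gripper_width: 0.1
finger_force: 0.0
```

Run:
```python
from h import *
st()
s=read_camera("side")[:,:,::-1];t=read_camera("top")[:,:,::-1]
a=cv2.resize(s[110:230,270:390],None,fx=3.3,fy=4,interpolation=3);b=cv2.resize(t[110:230,220:340],None,fx=3.3,fy=4,interpolation=3)
cv2.imwrite("pics/p1.png",cv2.convertScaleAbs(np.hstack([a,b]),alpha=1.4,beta=20))
```

```text
10.1 [594.4 -32.9  55.9] z [ 0.279  0.498 -0.821] yang 58.5 F [-0.7   0.61  1.25] 0.1 q [-0.08  0.6   0.47  2.06 -1.26  0.91  2.35]
```

View pics/p1.png

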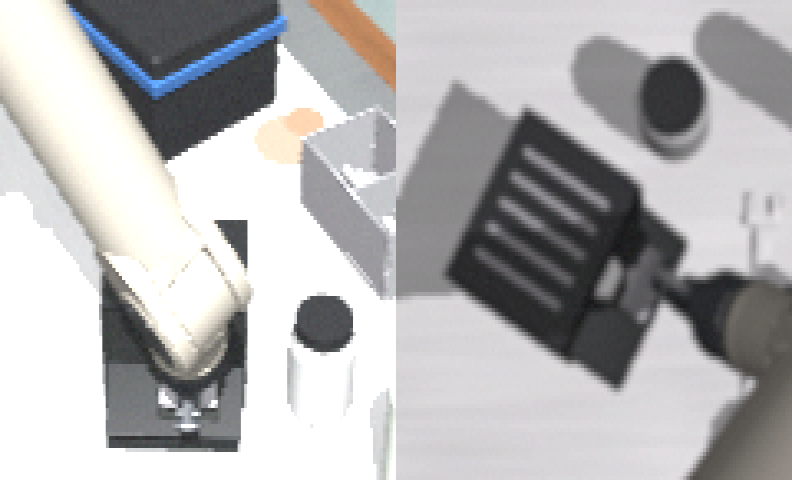

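The fingers sit on the pad region at about (190,410) in the left half and (660,285) in the right half. The lid is still shut. I continue pressing.

Emit:
send_rows:
  steps: "0 0 0 0.03 0.05 -0.08 0;0 0 0 0.03 0.05 -0.08 0;0 0 0 0.03 0.05 -0.08 0;0 0 0 0 0 0 0;0 0 0 0 0 0 0;0 0 0 0 0 0 0;0 0 0 0 0 0 0;0 0 0 0 0 0 0"

```text
time_s: 11.2
ee_pos: [595.3, -31.3, 53.5]
tcp_rot: [0.769, 2.764, 0.874]
ft_force: [-0.4, -0.7, 0.4]
gripper_width: -0.0
finger_force: 0.0
```

Emit:
send_rows:
  steps: "0 0 0 0.03 0.05 -0.08 0;0 0 0 0.03 0.05 -0.08 0;0 0 0 0 0 0 0;0 0 0 0 0 0 0;0 0 0 0 0 0 0;0 0 0 0 0 0 0;0 0 0 0 0 0 0;0 0 0 0 0 0 0"

```text
time_s: 12.2
ee_pos: [595.9, -30.4, 51.9]
tcp_rot: [0.769, 2.764, 0.874]
ft_force: [-0.4, 0.2, -0.7]
gripper_width: -0.1
finger_force: 0.0
```

Run:
```python
from h import *
st()
o=status.get_obs();print((o['ee_pos']-[591,-38,65])@np.array([-.29,-.494,.82]), o['ft_force']@np.array([-.29,-.494,.82]))
a=cv2.imread("pics/top0.png").astype(int);t=read_camera("top")[:,:,::-1].astype(int)
d=abs(a-t)[135:195,238:285].max(2);print((d>40).mean(), t[150:190:8,240:290:8].mean(2).round(0))
```

```text
12.2 [595.9 -30.4  51.9] z [ 0.279  0.498 -0.821] yang 58.5 F [-0.45  0.24 -0.65] -0.1 q [-0.08  0.61  0.46  2.06 -1.27  0.9   2.35]
-15.91890990845368 -0.5275140977834112
0.0035460992907801418 [[ 84.  85.  24.  88.  25.  25. 145.]
 [ 84.  25.  23.  83.  24.  70.  23.]
 [ 78.  76.  21.  67.  22.  34.  10.]
 [ 16.  52.  16.  43.  20.  13.  10.]
 [ 55.  19.  19.  35.  20.  46.  19.]]
```

Run:
```python
from h import *
o=status.get_obs();M=R.from_rotvec(o["tcp_rot"]).as_matrix();P=o["ee_pos"]
pts=[P,P-30*M[:,2]]
ims=[]
for n,o0 in(("side",(300,185)),("top",(260,150))):
    im=read_camera(n)[:,:,::-1];f=7
    a=cv2.resize(im[o0[1]:o0[1]+60,o0[0]:o0[0]+56],None,fx=f,fy=f,interpolation=3);a=cv2.convertScaleAbs(a,alpha=1.5,beta=20)
    for q,c in zip(proj(n,pts),((0,0,255),(0,255,0))):
        print(n,q.round(1));cv2.circle(a,tuple(int(v) for v in (q-o0+.5)*f),3,c,-1)
    n0=np.array([-.573,0,.82]);u=np.array([.82,0,.573]);v=np.array([0,1,0]);c0=np.array([-100,-20,38])+30*n0+4*u
    q=((proj(n,W(C,[c0+17*u+32*v,c0+17*u-32*v,c0-17*u-32*v,c0-17*u+32*v]))-o0+.5)*f).astype(int);cv2.polylines(a,[q],True,(0,255,255),1)
    ims.append(a)
cv2.imwrite("pics/p2.png",np.hstack(ims))
```

```text
side [326.6 208.2]
side [326.5 206.5]
top [293.7 179.3]
top [297.7 180.7]
```

View pics/p2.png

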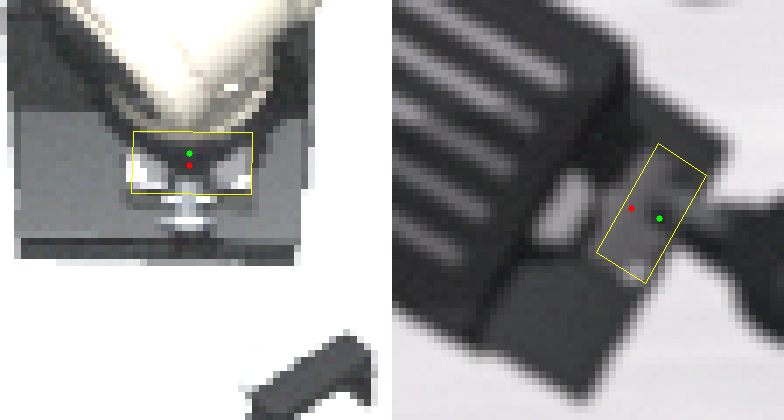

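The computed TCP lies inside the pad's volume, yet there is no force. I'll look closer with stretched contrast.

Run:
```python
from h import *
o=status.get_obs();M=R.from_rotvec(o["tcp_rot"]).as_matrix();P=o["ee_pos"]
ims=[]
for n,o0 in(("side",(308,188)),("top",(280,162))):
    row=[]
    for k in (0,1):
        im=read_camera(n)[:,:,::-1] if k==0 else cv2.imread(f"pics/{n}0.png")
        if k==0: im=np.mean([read_camera(n)[:,:,::-1] for _ in range(3)],0).astype(np.uint8)
        f=10;a=im[o0[1]:o0[1]+30,o0[0]:o0[0]+39].astype(float)
        a=(255*np.clip((a/ (255 if n=="side" else 200)),0,1)**.6).astype(np.uint8)
        a=cv2.resize(a,None,fx=f,fy=f,interpolation=0)
        pts=[P-M[:,2]*h for h in(0,40,80)]
        for q in proj(n,pts): cv2.circle(a,tuple(int(v) for v in (q-o0+.5)*f),2,(0,0,255),-1)
        row.append(a)
    ims.append(np.hstack(row))
cv2.imwrite("pics/p3.png",np.vstack(ims))
```

```text
(no output)
```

View pics/p3.png

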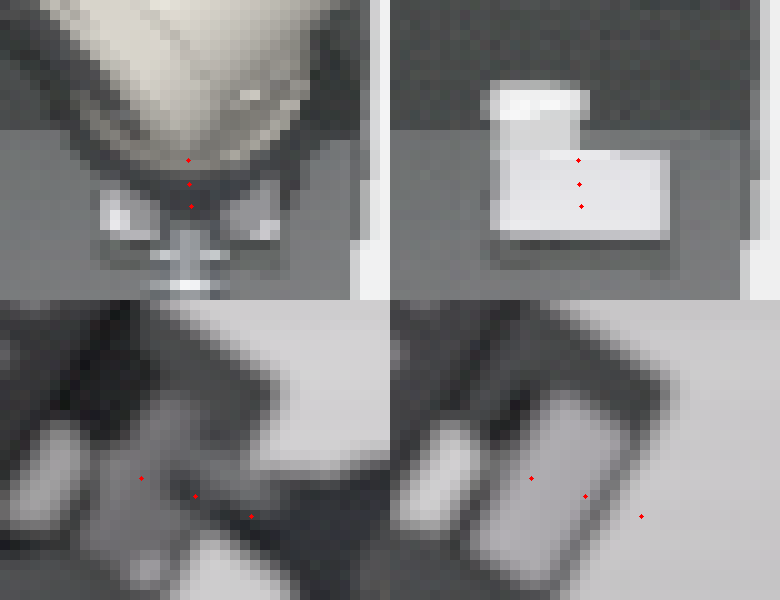

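```bash
cat >> h.py <<'E'
def avg(n=8):
    F=[]
    for _ in range(n): read_camera("top"); F.append(np.r_[status.get_obs()["ft_force"],status.get_obs()["tau"]])
    F=np.array(F);print("F",F[:,:3].mean(0).round(2),"tau",F[:,3:].mean(0).round(2))
E
python3 -c "
from h import *
avg();cv2.imwrite('pics/a_top.png',read_camera('top')[:,:,::-1])"
```

```text
F [-0.09 -0.33 -0.01] tau [ -0.   -51.51   7.37 -15.84  -1.28   1.73   0.  ]
```

Emit:
send_rows:
  steps: "0 0 0 -0.14 -0.25 0.41 0;0 0 0 -0.14 -0.25 0.41 0;0 0 0 -0.14 -0.25 0.41 0;0 0 0 -0.14 -0.25 0.41 0;0 0 0 0 0 0 0;0 0 0 0 0 0 0;0 0 0 0 0 0 0;0 0 0 0 0 0 0"

```text
time_s: 14.2
ee_pos: [590.2, -40.2, 68.2]
tcp_rot: [0.769, 2.765, 0.874]
ft_force: [-0.7, 0.1, 0.1]
gripper_width: 0.3
finger_force: 0.0
```

Run:
```python
from h import *
avg();st()
a=cv2.imread('pics/a_top.png').astype(int).mean(2);b=read_camera('top')[:,:,::-1].astype(int).mean(2);c=cv2.imread('pics/top0.png').astype(int).mean(2)
o=status.get_obs();M=R.from_rotvec(o["tcp_rot"]).as_matrix();print(proj("top",[o["ee_pos"]-M[:,2]*h for h in (0,-20)]).round(1))
print("cols 284..312")
for r in range(170,194,2): print(r,*[" ".join(f"{int(v):3d}" for v in x[r,284:312:2]) for x in (c,b,a)],sep=" | ")
```

```text
F [-0.08  0.01 -0.16] tau [-1.000e-02 -5.035e+01  7.350e+00 -1.662e+01 -1.330e+00  1.690e+00
  0.000e+00]
14.6 [590.3 -40.4  68.3] z [ 0.279  0.498 -0.821] yang 58.5 F [ 0.27 -0.13 -0.7 ] -0.2 q [-0.07  0.58  0.49  2.05 -1.23  0.93  2.33]
[[296.3 180.2]
 [293.7 179.3]]
cols 284..312
170 |  22  14  17  25  19  17  29  27  23  23  20  33 104 136 |  13   5   7   6   7   9  25  25  26  25  23  35 110 145 |  15   7   7   7   8   8  22  25  26  24  24  35 109 145
172 |  16  11  25  23   6  25  78  80  43  23  20  30 108 135 |   7   1   6  11  11  22  48  42  29  25  24  33 115 143 |   9   3  10   7   6  22  48  42  28  25  22  32 115 143
174 |  38  63  29   8   9  61 101 105  93  62  24  71 129 135 |  24  39  11   5  14  48  54  49  45  33  22  77 136 143 |  25  38  13   6  14  51  54  47  29  24  24  77 136 143
176 |  87 129  73  19  38  88 106 103 103  92  43 110 134 134 |  62  85  41  20  37  53  50  49  47  35  26 109 144 143 |  62  85  40  22  37  54  50  44  33  28  40 118 144 144
178 | 123 143  99  50  73 104 104 102 100  66  82 131 135 135 |  84  92  55  52  59  52  49  49  42  45 
[... 619 characters left out ...]
16  64 105 107 105  95  53 105 134 133 132 133 133 |  16  18  41  49  50  51  54  42 110 113  69  22  10  11 |  17  16  40  50  49  50  45  38 103  88  32   9  12  14
188 |  26  25  26  58  91 104  71  71 127 132 131 132 131 131 |  29  25  23  32  76  99  69  76 136 141 131  89  40  13 |  28  27  25  31  50  88  66  76 135 139 112  63  21  13
190 |  27  26  24  22  37  58  43 106 131 130 130 131 130 130 |  27  28  27  24  38  62  47 112 139 138 140 138 121  70 |  28  28  27  25  36  62  46 113 140 140 139 129  73  13
192 |  27  26  26  23  22  23  81 128 132 131 132 131 131 131 |  28  26  27  26  23  26  87 136 141 140 139 140 141 126 |  27  28  25  25  25  23  86 136 140 140 140 141 102  23
```

The pad hasn't moved at all, so there was no contact. The visible tip seems to sit about 15–20 mm short of the reported TCP. I'll go back in and press on by touch.

Emit:
send_rows:
  steps: "0 0 0 0.14 0.25 -0.41 0;0 0 0 0.14 0.25 -0.41 0;0 0 0 0.14 0.25 -0.41 0;0 0 0 0.14 0.25 -0.41 0;0 0 0 0.03 0.05 -0.08 0;0 0 0 0.03 0.05 -0.08 0;0 0 0 0 0 0 0;0 0 0 0 0 0 0"

```text
time_s: 15.65
ee_pos: [596.6, -29.5, 50.4]
tcp_rot: [0.769, 2.764, 0.873]
ft_force: [-0.6, -0.6, -0.8]
gripper_width: -0.1
finger_force: 0.0
```

Emit:
send_rows:
  steps: "0 0 0 0.03 0.05 -0.08 0;0 0 0 0.03 0.05 -0.08 0;0 0 0 0.03 0.05 -0.08 0;0 0 0 0 0 0 0;0 0 0 0 0 0 0;0 0 0 0 0 0 0;0 0 0 0 0 0 0;0 0 0 0 0 0 0"

```text
time_s: 16.65
ee_pos: [597.4, -27.9, 47.9]
tcp_rot: [0.769, 2.764, 0.874]
ft_force: [0.3, -0.2, -0.6]
gripper_width: 0.1
finger_force: 0.0
```

Emit:
send_rows:
  steps: "0 0 0 0.03 0.05 -0.08 0;0 0 0 0.03 0.05 -0.08 0;0 0 0 0.03 0.05 -0.08 0;0 0 0 0 0 0 0;0 0 0 0 0 0 0;0 0 0 0 0 0 0;0 0 0 0 0 0 0;0 0 0 0 0 0 0"

```text
time_s: 17.65
ee_pos: [598.3, -26.4, 45.5]
tcp_rot: [0.769, 2.764, 0.874]
ft_force: [-0.4, -0.9, -0.2]
gripper_width: 0.1
finger_force: 0.0
```

Run:
```python
from h import *
avg();st()
a=cv2.imread('pics/a_top.png').astype(int).mean(2);b=np.mean([read_camera('top').mean(2) for _ in range(2)],0)
for r in range(170,194,2): print(r,*[" ".join(f"{int(v):3d}" for v in x[r,284:312:2]) for x in (b,a)],sep=" | ")
```

```text
F [-0.1  -0.03  0.07] tau [  0.   -52.02   7.25 -15.57  -1.26   1.74  -0.  ]
18.05 [598.3 -26.3  45.5] z [ 0.279  0.498 -0.821] yang 58.5 F [-0.29  0.21 -0.51] 0.2 q [-0.07  0.62  0.45  2.05 -1.28  0.89  2.36]
170 |  14   6   6   7   9   9  21  26  25  25  22  35 110 145 |  15   7   7   7   8   8  22  25  26  24  24  35 109 145
172 |  10   3   7   8   7  21  49  39  29  25  23  33 115 143 |   9   3  10   7   6  22  48  42  28  25  22  32 115 143
174 |  23  39  10   7  12  49  53  34  29  30  24  76 137 143 |  25  38  13   6  14  51  54  47  29  24  24  77 136 143
176 |  63  84  41  21  37  53  47  43  35  36  39 114 144 144 |  62  85  40  22  37  54  50  44  33  28  40 118 144 144
178 |  83  91  55  52  61  50  31  38  54  48  37  67  87  90 |  84  92  54  53  60  52  42  39  49  51  67 101 104 107
180 |  93  80  32  51  56  45  21  24  40  50  49  28  16  16 |  94  79  32  51  55  51  34  18  35  48  54  42  26  22
182 |  89  51  18  52  52  51  42  24  15  18  30  25  14  14 |  90  52  19  52  52  49  45  27  26  19  33  37  22  15
184 |  54  23  37  53  51  48  49  32  22  12   9  12  15  15 |  53  23  37  54  49  50  51  42  35  16  10  11  13  13
186 |  15  17  41  49  49  49  45  37  99  71  28  12  14  15 |  17  16  40  50  49  50  45  38 103  88  32   9  12  14
188 |  28  25  25  30  49  74  61  75 136 135 110  51  14  13 |  28  27  25  31  50  88  66  76 135 139 112  63  21  13
190 |  29  28  27  25  36  60  47 113 139 139 139 111  35  13 |  28  28  27  25  36  62  46 113 140 140 139 129  73  13
192 |  28  28  27  26  25  26  87 136 140 140 141 133  58  10 |  27  28  25  25  25  23  86 136 140 140 140 141 102  23
```

Emit:
send_rows:
  steps: "0 0 0 0.03 0.05 -0.08 0;0 0 0 0.03 0.05 -0.08 0;0 0 0 0.03 0.05 -0.08 0;0 0 0 0 0 0 0;0 0 0 0 0 0 0;0 0 0 0 0 0 0;0 0 0 0 0 0 0;0 0 0 0 0 0 0"

```text
time_s: 19.15
ee_pos: [599.2, -24.9, 43.1]
tcp_rot: [0.769, 2.764, 0.874]
ft_force: [1.0, -0.3, -0.4]
gripper_width: -0.0
finger_force: 0.0
```

Emit:
send_rows:
  steps: "0 0 0 0.03 0.05 -0.08 0;0 0 0 0.03 0.05 -0.08 0;0 0 0 0.03 0.05 -0.08 0;0 0 0 0 0 0 0;0 0 0 0 0 0 0;0 0 0 0 0 0 0;0 0 0 0 0 0 0;0 0 0 0 0 0 0"

```text
time_s: 20.15
ee_pos: [600.1, -23.3, 40.7]
tcp_rot: [0.769, 2.764, 0.874]
ft_force: [-0.9, 0.1, 0.2]
gripper_width: -0.1
finger_force: 0.0
```

Emit:
send_rows:
  steps: "0 0 0 0.03 0.05 -0.08 0;0 0 0 0.03 0.05 -0.08 0;0 0 0 0.03 0.05 -0.08 0;0 0 0 0.03 0.05 -0.08 0;0 0 0 0.03 0.05 -0.08 0;0 0 0 0 0 0 0;0 0 0 0 0 0 0;0 0 0 0 0 0 0"

```text
time_s: 21.15
ee_pos: [601.6, -21.0, 36.7]
tcp_rot: [0.769, 2.764, 0.873]
ft_force: [-1.0, -2.0, 3.6]
gripper_width: -0.3
finger_force: 1.8
```

Run:
```python
from h import *
avg(3);st()
M=R.from_rotvec(status.get_obs()["tcp_rot"]).as_matrix();P=status.get_obs()["ee_pos"]
o0=np.array((258,140));f=9
im=np.mean([read_camera("top")[:,:,::-1] for _ in range(3)],0)
a=im[o0[1]:o0[1]+66,o0[0]:o0[0]+86];a=(255*np.clip(a/160,0,1)**.55).astype(np.uint8)
a=cv2.resize(a,None,fx=f,fy=f,interpolation=3)
for q in proj("top",[P-M[:,2]*h for h in(0,25,72,150)]): cv2.circle(a,tuple(int(v) for v in (q-o0+.5)*f),3,(0,0,255),-1)
cv2.imwrite("pics/p4.png",a)
```

```text
F [-1.95 -1.42  3.18] tau [ -1.01 -51.27   6.03 -15.2   -1.33   1.65   0.  ]
21.3 [601.6 -20.9  36.7] z [ 0.279  0.498 -0.821] yang 58.5 F [-2.32 -1.05  3.81] 0.2 q [-0.07  0.63  0.43  2.05 -1.3   0.88  2.37]
```

View pics/p4.png

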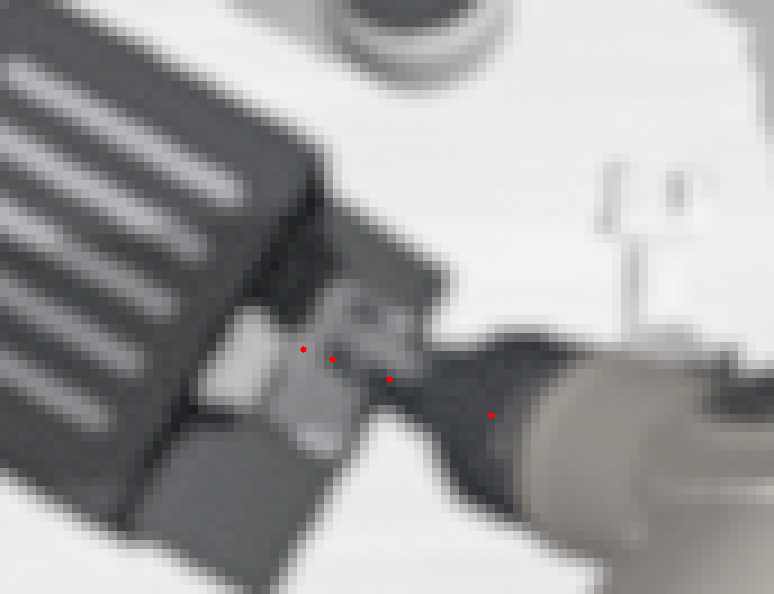

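There is contact now: about 3.9 N along the normal, with the lid still latched. I press a little more.

Emit:
send_rows:
  steps: "0 0 0 0.03 0.05 -0.08 0;0 0 0 0.03 0.05 -0.08 0;0 0 0 0 0 0 0;0 0 0 0 0 0 0;0 0 0 0 0 0 0;0 0 0 0 0 0 0;0 0 0 0 0 0 0;0 0 0 0 0 0 0"

```text
time_s: 22.45
ee_pos: [602.2, -19.9, 35.1]
tcp_rot: [0.769, 2.764, 0.874]
ft_force: [0.3, -2.3, 3.9]
gripper_width: -0.3
finger_force: 2.2
```

Run:
```python
from h import *
st()
c=cv2.imread('pics/top0.png').astype(int).mean(2);b=read_camera('top').mean(2)
print((abs(b-c)[135:185,240:280]>25).mean())
```

```text
22.45 [602.2 -19.9  35.1] z [ 0.279  0.498 -0.821] yang 58.5 F [ 0.28 -2.27  3.87] -0.3 q [-0.06  0.63  0.42  2.05 -1.3   0.87  2.37]
0.4795
```

The image change shows the lid opened. I back out along the normal, then straighten the tool and head for the lamp.

Emit:
send_rows:
  steps: "0 0 0 -0.6 -1 1.7 0;0 0 0 -0.6 -1 1.7 0;0 0 0 -0.6 -1 1.7 0;0 0 0 -0.6 -1 1.7 0;-5 2.9 0 -0.5 -2 3.5 0.5;-5 2.9 0 -0.5 -2 3.5 1;-5 2.9 0 -0.5 -2 3.5 1;-5 2.9 0 -0.5 -2 3.5 1"

```text
time_s: 23.5
ee_pos: [557.5, -139.5, 243.9]
tcp_rot: [0.828, 2.972, 0.304]
ft_force: [0.4, 1.0, -0.5]
gripper_width: 71.8
finger_force: 0.0
```

Emit:
send_rows:
  steps: "-5 2.9 0 -0.9 -2 2.5 1;-5 2.9 0 -0.9 -2.5 2.5 1;0 0 -5 -0.9 -3.1 0 1;0 0 -5 -0.9 -3.1 0 1;0 0 -5 -0.9 -3.1 0 1;0 0 -5 -0.9 -3.1 0 1;0 0 -5 -0.9 -3.1 0 1;0 0 -5 -0.9 -3.1 0 1"

```text
time_s: 24.5
ee_pos: [486.0, -370.5, 292.2]
tcp_rot: [-1.597, -2.696, -0.01]
ft_force: [0.5, 0.2, 0.1]
gripper_width: 85.6
finger_force: 0.0
```

Run:
```python
from h import *
st([488,-338,270])
M=R.from_rotvec(status.get_obs()["tcp_rot"])
want=R.from_matrix(np.c_[[-np.sin(-.228),0,0],[0,0,0],[0,0,0]] if 0 else np.array([[.2256,.974,0],[-.974,.2256,0],[0,0,-1]]).T.T) if 0 else None
y=np.array([.974,.2256,0]);z=np.array([0,0,-1.]);x=np.cross(y,z)
print("turn deg",np.degrees((R.from_matrix(np.c_[x,y,z])*M.inv()).as_rotvec()).round(1))
```

```text
24.5 [ 486.  -370.5  292.2] z [-0.004  0.01  -1.   ] yang 28.7 F [0.53 0.24 0.08] 85.6 q [-0.15  0.44  1.    1.64 -0.39  1.28  1.42]
to go cm [ 0.2   3.25 -2.22]
turn deg [ -0.6  -0.1 -15.7]
```

Emit:
send_rows:
  steps: "-0.6 0 -5 0.2 1 0 1;0 0 -5 0 1.3 0 1;0 0 -5.7 0 1 -1 1;0 0 0 0 0 -2 1;0 0 0 0 0 0 1;0 0 0 0 0 0 1;0 0 0 0 0 0 1;0 0 0 0 0 0 1"

```text
time_s: 25.5
ee_pos: [488.3, -338.3, 263.6]
tcp_rot: [1.954, 2.46, -0.004]
ft_force: [-0.4, -0.0, -0.8]
gripper_width: 85.7
finger_force: 0.0
```

Run:
```python
from h import *
st([488,-338,145])
o=status.get_obs();P=o["ee_pos"];M=R.from_rotvec(o["tcp_rot"]).as_matrix()
out=[]
for n,o0,w in(("side",(300,140),(90,120)),("top",(240,120),(190,120))):
    im=np.mean([read_camera(n)[:,:,::-1] for _ in range(3)],0);f=2.8 if n=="top" else 2.8
    a=im[o0[1]:o0[1]+w[1],o0[0]:o0[0]+w[0]];a=(255*np.clip(a/230,0,1)**.7).astype(np.uint8)
    a=cv2.resize(a,None,fx=f,fy=f,interpolation=3)
    for q,c in zip(proj(n,[P,P+57*M[:,1],P-57*M[:,1],[488,-338,227]]),((0,0,255),(0,255,0),(0,255,0),(255,0,0))): cv2.circle(a,tuple(int(v) for v in (q-o0+.5)*f),2,c,-1)
    out.append(a)
cv2.imwrite("pics/p5.png",np.hstack(out))
```

```text
25.5 [ 488.3 -338.3  263.6] z [-0.002 -0.002 -1.   ] yang 13.1 F [-0.4  -0.02 -0.85] 85.7 q [-0.27  0.45  1.07  1.73 -0.42  1.22  1.14]
to go cm [ -0.03   0.03 -11.86]
```

View pics/p5.png

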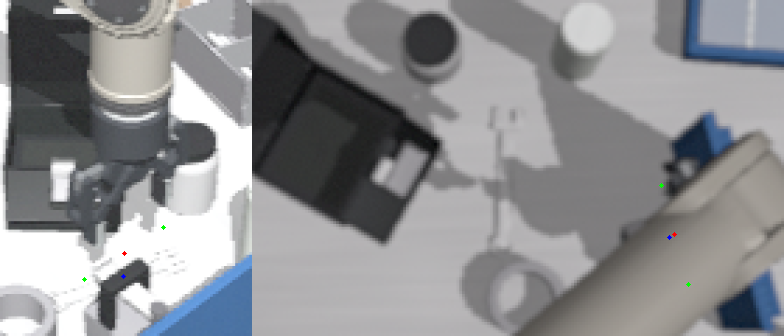

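The last picture shows the lid standing open with the case empty. The open finger tips, at about (98,255) and (155,205), are centred over the bar but roughly 30 mm above the reported TCP. I'll descend allowing for that.

Emit:
send_rows:
  steps: "0 0 0 0 0 -1.5 1;0 0 0 0 0 -2 1;0 0 0 0 0 -2 1;0 0 0 0 0 -2 1;0 0 0 0 0 -1.5 1;0 0 0 0 0 -1 1;0 0 0 0 0 0 1;0 0 0 0 0 0 1"

```text
time_s: 26.8
ee_pos: [488.5, -338.3, 163.7]
tcp_rot: [1.954, 2.459, -0.004]
ft_force: [-0.3, -0.4, 0.7]
gripper_width: 85.6
finger_force: 0.0
```

Emit:
send_rows:
  steps: "0 0 0 0 0 -0.6 1;0 0 0 0 0 -0.6 1;0 0 0 0 0 -0.5 1;0 0 0 0 0 0 0.5;0 0 0 0 0 0 0.3;0 0 0 0 0 0 0.2;0 0 0 0 0 0 0.2;0 0 0 0 0 0 0.2"
  force: 40

```text
time_s: 27.8
ee_pos: [488.4, -337.8, 146.3]
tcp_rot: [-1.954, -2.459, 0.004]
ft_force: [0.9, 1.3, 2.2]
gripper_width: 59.5
finger_force: 46.4
```

Emit:
send_rows:
  steps: "0 0 0 0 0 0.6 0.2;0 0 0 0 0 0.6 0.2;0 0 0 0 0 0.6 0.2;0 0 0 0 0 0 0.2;0 0 0 -0.22 1 0 0.2;0 0 0 -0.22 1 0 0.2;0 0 0 -0.22 1 0 0.2;0 0 0 0 0 0 0.2"

```text
time_s: 28.8
ee_pos: [481.7, -306.4, 163.9]
tcp_rot: [-1.951, -2.46, 0.003]
ft_force: [-0.0, -1.3, -3.7]
gripper_width: 59.5
finger_force: 46.1
```

Emit:
send_rows:
  steps: "0 0 0 -0.35 1.5 0 0.2;0 0 0 -0.35 1.5 0 0.2;0 0 0 -0.35 1.5 0 0.2;0 0 0 -0.35 1.5 0 0.2;0 0 0 -0.2 1 0.5 0.2;0 0 0 0 1 1 0.2;0 0 0 0 1 0 0.2;0 0 0 0 0 0 0.2"

```text
time_s: 29.8
ee_pos: [465.8, -217.0, 179.0]
tcp_rot: [-1.952, -2.46, 0.004]
ft_force: [-1.2, -0.6, -4.5]
gripper_width: 59.7
finger_force: 46.1
```

Run:
```python
from h import *
st([632,67,0]);avg(3)
y=W(C,[0,1,0])[0]-W(C,[0,0,0])[0];print(np.degrees(np.arctan2(y[1],y[0])))
```

```text
29.8 [ 465.8 -217.   179. ] z [-0.002 -0.001 -1.   ] yang 13.1 F [-1.21 -0.58 -4.5 ] 59.7 q [-0.55  0.4   1.1   2.01 -0.43  0.99  1.  ]
to go cm [ 16.62  28.4  -17.9 ]
F [ 0.37 -0.11 -3.5 ] tau [-4.700e-01 -3.248e+01  1.091e+01 -2.520e+01 -1.000e-02  4.000e-02
 -2.000e-02]
149.53031491409286
```

Emit:
send_rows:
  steps: "0 0 -5 1.4 2.4 0 0.2;0 0 -5.5 2.2 3.7 0 0.2;0 0 -5.5 2.3 4 0 0.2;0 0 -5.5 2.4 4.2 0 0.2;0 0 -5.5 2.4 4.2 0 0.2;0 0 -5.5 2.3 4 0 0.2;0 0 -5.5 2.1 3.4 0 0.2;0 0 -5.5 1.3 2.1 0 0.2"

```text
time_s: 30.95
ee_pos: [630.7, 64.4, 178.2]
tcp_rot: [-2.726, -1.559, 0.005]
ft_force: [-0.5, -0.5, -2.7]
gripper_width: 59.5
finger_force: 46.1
```

Run:
```python
from h import *
read_camera("top");read_camera("top");st([629.5,62.7,45])
```

```text
31.05 [631.1  65.7 177.8] z [-0.003 -0.    -1.   ] yang -30.2 F [ 0.45  0.41 -3.74] 59.8 q [-0.95  0.75  1.2   1.73 -0.74  1.21 -0.08]
to go cm [ -0.16  -0.3  -13.28]
```

Emit:
send_rows:
  steps: "0 0 0 -0.2 -0.3 -1.2 0.2;0 0 0 0 0 -2 0.2;0 0 0 0 0 -2 0.2;0 0 0 0 0 -2 0.2;0 0 0 0 0 -2 0.2;0 0 0 0 0 -2 0.2;0 0 0 0 0 -1.5 0.2;0 0 0 0 0 -0.5 0.2"

```text
time_s: 32.05
ee_pos: [627.1, 59.1, 45.9]
tcp_rot: [-2.725, -1.559, 0.006]
ft_force: [-0.2, -0.9, -2.8]
gripper_width: 59.6
finger_force: 44.3
```

Emit:
send_rows:
  steps: "0 0 0 0 0 -0.2 0.2;0 0 0 0 0 -0.2 0.2;0 0 0 0 0 -0.2 0.2;0 0 0 0 0 -0.2 0.2;0 0 0 0 0 0 0.2;0 0 0 0 0 0 0.2;0 0 0 0 0 0 0.2;0 0 0 0 0 0 0.2"

```text
time_s: 33.05
ee_pos: [627.6, 59.1, 39.2]
tcp_rot: [-2.725, -1.56, 0.003]
ft_force: [0.3, -0.1, -3.7]
gripper_width: 59.3
finger_force: 44.3
```

```bash
python3 -c "
from h import *
avg(4);st()"
```

```text
F [-0.31 -0.11 -3.66] tau [ 0.000e+00 -5.656e+01  2.232e+01 -1.715e+01  1.000e-02  2.000e-02
 -0.000e+00]
33.25 [627.6  59.1  39.1] z [-0.003  0.    -1.   ] yang -30.4 F [ 0.24 -1.24 -3.46] 59.7 q [-0.86  0.88  1.04  1.83 -0.91  1.    0.04]
```

Emit:
send_rows:
  steps: "0 0 0 0 0 -0.1 0.2;0 0 0 0 0 -0.1 0.2;0 0 0 0 0 -0.1 0.2;0 0 0 0 0 0 0.2;0 0 0 0 0 0 0.2;0 0 0 0 0 0 0.2;0 0 0 0 0 0 0.2;0 0 0 0 0 0 0.2"

```text
time_s: 34.25
ee_pos: [627.6, 59.1, 36.2]
tcp_rot: [-2.725, -1.56, 0.004]
ft_force: [-1.5, -0.0, -1.5]
gripper_width: 59.6
finger_force: 44.6
```

Emit:
send_rows:
  steps: "0 0 0 0 0 -0.1 0.2;0 0 0 0 0 -0.1 0.2;0 0 0 0 0 0 0.2;0 0 0 0 0 0 0.2;0 0 0 0 0 0 0.2;0 0 0 0 0 0 0.2;0 0 0 0 0 0 0.2;0 0 0 0 0 0 0.2"

```text
time_s: 35.25
ee_pos: [627.5, 58.8, 35.9]
tcp_rot: [-2.725, -1.558, 0.003]
ft_force: [-6.4, 0.4, 14.2]
gripper_width: 59.9
finger_force: 46.4
```

```bash
python3 -c "
from h import *
avg(4);st()"
```

```text
F [-7.73  0.89 14.16] tau [  1.02 -49.16  18.64 -16.67  -0.71  -2.27  -0.19]
35.45 [627.5  58.8  35.9] z [-0.003  0.002 -1.   ] yang -30.5 F [-7.65  0.6  14.38] 59.6 q [-0.86  0.88  1.03  1.83 -0.91  0.99  0.04]
```

Emit:
send_rows:
  steps: "0 0 0 0 0 0.1 0.2;0 0 0 0 0 0 0.75;0 0 0 0 0 0 0.8;0 0 0 0 0 0 0.9;0 0 0 0 0 0 1;0 0 0 0 0 0 1;0 0 0 0 0 0 1;0 0 0 0 0 0 1"

```text
time_s: 36.45
ee_pos: [627.6, 59.1, 35.1]
tcp_rot: [-2.725, -1.56, 0.004]
ft_force: [-0.9, 0.0, 0.5]
gripper_width: 85.7
finger_force: 0.0
```

Emit:
send_rows:
  steps: "0 0 0 0 0 0.5 1;0 0 0 0 0 1.5 1;0 0 0 0 0 2.5 1;0 0 0 0 0 3.5 1;0 0 0 0 0 4 1;0 0 0 0 0 4 1;0 0 0 0 0 4 0.5;0 0 0 0 0 2 0"

```text
time_s: 37.45
ee_pos: [628.4, 58.4, 258.8]
tcp_rot: [-2.727, -1.559, -0.002]
ft_force: [0.4, 0.1, -0.4]
gripper_width: 51.7
finger_force: 0.0
```

Run:
```python
from h import *
st()
# hook push start: strap radius ~60, finger on +y_panel side, 45 mm off centre line
for r,q,s in((65,0,50),(65,0,28),):
    print(W(H,[(-r,s,0)]).round(0))
```

```text
37.45 [628.4  58.4 258.8] z [ 0.001  0.001 -1.   ] yang -30.5 F [ 0.38  0.08 -0.41] 51.7 q [-0.98  0.67  1.28  1.65 -0.66  1.33 -0.13]
[[ 533. -318.    0.]]
[[ 512. -323.    0.]]
```

Run:
```python
from h import *
r=62;prev=None
for q,s in((0,55),(0,30),(.2,27),(.4,27),(.6,27),(.8,27),(1,27),(1.2,27),(1.35,27),(1.5,25),(1.5,60)):
    p=W(H,[(-r*np.cos(q)-s*np.sin(q),-r*np.sin(q)+s*np.cos(q),0)])[0]
    print(q,p.round(0),None if prev is None else ((p-prev)/10).round(2));prev=p
b=read_camera("top").mean(2)
for h in(116,):
    for l in((-9,0),(-9,25),(-9,-25),(-9,50),(30,0)):
        q=proj("top",W(C,[(*l,h)]))[0];print(l,q.round(1),b[int(q[1]+.5),int(q[0]+.5)])
```

```text
0 [ 539. -320.    0.] None
0 [ 515. -325.    0.] [-2.44 -0.56  0.  ]
0.2 [ 498. -325.    0.] [-1.64  0.04  0.  ]
0.4 [ 485. -326.    0.] [-1.34 -0.16  0.  ]
0.6 [ 472. -331.    0.] [-1.28 -0.42  0.  ]
0.8 [ 460. -337.    0.] [-1.17 -0.67  0.  ]
1 [ 450. -346.    0.] [-1.02 -0.89  0.  ]
1.2 [ 442. -357.    0.] [-0.82 -1.07  0.  ]
1.35 [ 437. -366.    0.] [-0.47 -0.9   0.  ]
1.5 [ 434. -377.    0.] [-0.3  -1.16  0.  ]
1.5 [ 429. -343.    0.] [-0.55  3.46  0.  ]
(-9, 0) [266.8 168.5] 24.0
(-9, 25) [263.2 174.7] 21.0
(-9, -25) [270.4 162.2] 24.0
(-9, 50) [259.6 181. ] 24.0
(30, 0) [257. 163.] 64.0
```

Emit:
send_rows:
  steps: "0 0 0 -1 -4 1 0;0 0 0 -1 -5 0 0;0 0 0 -1 -5 0 0;0 0 0 -1 -5 0 0;0 0 0 -1 -5 0 0;0 0 0 -1 -5 0 0;0 0 0 -1 -5 0 0;0 0 0 -1 -3.5 0 0"

```text
time_s: 38.5
ee_pos: [546.1, -318.0, 264.4]
tcp_rot: [-2.726, -1.556, 0.005]
ft_force: [0.7, 0.7, -0.6]
gripper_width: 0.1
finger_force: 0.0
```

Run:
```python
from h import *
st([538,-317,160])
cv2.imwrite("pics/z.png",read_camera("side")[:,:,::-1]);b=read_camera("side").mean(2);t=read_camera("top").mean(2)
# lamp bar check in case: sample along predicted bar (dark) and beside (floor is dark too) ; lamp body top corner lit
for n,im in(("side",b),("top",t)):
  for l in((-9,0,116),(-9,27,116),(-9,-27,116),(-36,0,54),(-36,25,54),(-36,-25,54),(20,20,54),(20,-20,54),(-9,45,6),(-9,-45,6)):
    q=proj(n,W(C,[l]))[0];print(n,l,q.round(1),im[int(q[1]+.5),int(q[0]+.5)].round())
```

```text
38.5 [ 546.1 -318.   264.4] z [-0.004  0.001 -1.   ] yang -30.6 F [ 0.74  0.71 -0.59] 0.1 q [-0.33  0.61  1.19  1.63 -0.58  1.31  0.42]
to go cm [ -0.81   0.1  -10.44]
side (-9, 0, 116) [322.5 179.5] 42.0
side (-9, 27, 116) [315.5 179.4] 33.0
side (-9, -27, 116) [329.5 179.5] 39.0
side (-36, 0, 54) [322.5 196.1] 179.0
side (-36, 25, 54) [316.1 196.1] 133.0
side (-36, -25, 54) [328.9 196.2] 177.0
side (20, 20, 54) [318.  186.8] 66.0
side (20, -20, 54) [328.  186.9] 140.0
side (-9, 45, 6) [311.7 200.5] 35.0
side (-9, -45, 6) [334.1 200.8] 75.0
top (-9, 0, 116) [266.8 168.5] 23.0
top (-9, 27, 116) [262.9 175.2] 24.0
top (-9, -27, 116) [270.7 161.7] 25.0
top (-36, 0, 54) [275.1 174.7] 106.0
top (-36, 25, 54) [271.6 180.7] 97.0
top (-36, -25, 54) [278.5 168.6] 102.0
top (20, 20, 54) [258.7 171.9] 91.0
top (20, -20, 54) [264.3 162.3] 78.0
top (-9, 45, 6) [263.7 183.4] 26.0
top (-9, -45, 6) [275.8 162.3] 24.0
```

The lamp stands upright where predicted: the bar is dark and the body top is bright on both sides of it. Now I lower the shut fingers beside the strap.

Emit:
send_rows:
  steps: "0 0 0 -0.1 0 -1.5 0;0 0 0 -0.1 0 -2 0;0 0 0 -0.1 0 -2 0;0 0 0 -0.1 0 -2 0;0 0 0 -0.2 -0.1 -2 0;0 0 0 -0.2 -0.1 -1 0;0 0 0 -1.2 -0.3 0 0;0 0 0 -1.2 -0.3 0 0"

```text
time_s: 39.65
ee_pos: [514.6, -324.8, 160.8]
tcp_rot: [-2.727, -1.559, 0.003]
ft_force: [0.1, 1.1, 0.2]
gripper_width: 0.4
finger_force: 0.0
```

Emit:
send_rows:
  steps: "0 0 0 -0.8 0 0 0;0 0 0 -0.8 0 0 0;0 0 0 -0.7 -0.1 0 0;0 0 0 -0.6 -0.1 0 0;0 0 0 -0.6 -0.2 0 0;0 0 0 -0.6 -0.2 0 0;0 0 0 -0.6 -0.3 0 0;0 0 0 -0.6 -0.3 0 0"

```text
time_s: 40.65
ee_pos: [462.1, -335.9, 160.0]
tcp_rot: [-2.725, -1.559, 0.004]
ft_force: [2.4, 0.9, -0.4]
gripper_width: -0.1
finger_force: 1.0
```

```bash
python3 -c "
from h import *
avg(2);st([442,-357,160])"
```

```text
F [ 0.1  -0.29 -0.48] tau [-6.700e-01 -4.088e+01  1.568e+01 -2.242e+01  9.000e-02  1.000e-02
  2.000e-02]
40.75 [ 461.2 -336.3  160. ] z [-0.004  0.001 -1.   ] yang -30.5 F [-0.33 -0.07  0.3 ] -0.2 q [-0.28  0.61  1.14  1.9  -0.63  1.07  0.6 ]
to go cm [-1.92 -2.07 -0.  ]
```

Emit:
send_rows:
  steps: "0 0 0 -0.5 -0.4 0 0;0 0 0 -0.5 -0.5 0 0;0 0 0 -0.5 -0.5 0 0;0 0 0 -0.4 -0.6 0 0;0 0 0 -0.3 -0.6 0 0;0 0 0 -0.2 -0.5 0 0;0 0 0 -0.2 -0.5 0 0;0 0 0 -0.1 -0.4 0 0"

```text
time_s: 41.75
ee_pos: [436.6, -372.1, 159.5]
tcp_rot: [-2.717, -1.559, -0.003]
ft_force: [3.6, 20.5, 11.1]
gripper_width: 0.1
finger_force: 10.0
```

Run:
```python
from h import *
avg(2);st([433,-381,160]);print("H frame",inv(H,status.get_obs()["ee_pos"]))
```

```text
F [ 1.86 15.55  8.34] tau [  7.93 -38.48  20.79 -22.29   1.96  -4.12  -0.13]
41.85 [ 436.7 -371.8  159.6] z [-0.003  0.009 -1.   ] yang -30.3 F [ 2.23 14.82  8.37] 0.1 q [-0.19  0.61  1.13  1.89 -0.63  1.07  0.67]
to go cm [-0.37 -0.92  0.04]
H frame [-34.2 -56.4 159.6]
```

A firm stop at 15 N suggests the hook is flat. I back off, rise clear and verify from the image.

Emit:
send_rows:
  steps: "0 0 0 -0.2 1 0 0;0 0 0 -0.3 1.5 0 0;0 0 0 -0.3 1.5 0 0;0 0 0 0 1 3 0;0 0 0 0 1 4 0;0 0 0 0 3 4 0;0 0 0 0 5 3 0;0 0 0 0 6 0 0"

```text
time_s: 42.85
ee_pos: [424.2, -207.2, 299.2]
tcp_rot: [-2.723, -1.549, 0.016]
ft_force: [-0.4, 1.1, -0.8]
gripper_width: 0.5
finger_force: 0.0
```

Emit:
send_rows:
  steps: "0 0 0 0 6 0 0;0 0 0 0 6 0 0;0 0 0 0 6 0 0;0 0 0 0 6 0 0;0 0 0 0 6 0 0;0 0 0 0 4 0 0;0 0 0 0 0 0 0;0 0 0 0 0 0 0"

```text
time_s: 43.85
ee_pos: [422.4, 113.4, 297.3]
tcp_rot: [-2.712, -1.544, 0.024]
ft_force: [-0.1, -0.0, -0.5]
gripper_width: 0.1
finger_force: 0.0
```

Run:
```python
from h import *
st()
t=np.mean([read_camera("top").mean(2) for _ in range(2)],0);s=read_camera("side").mean(2)
def smp(n,im,l,p): q=proj(n,W(p,[l]))[0];return int(im[int(q[1]+.5),int(q[0]+.5)])
for a in(0,.9,1.2,1.35,1.5): print("hook",a,[smp("top",t,(-r*np.cos(a),-r*np.sin(a),215),H) for r in(30,45,60,75,85)])
for x in (-60,-48,-36,-24,-18,-12,-6,0,6,12): print(x,[smp("top",t,(x,y,215),H) for y in(-30,-45,-60,-75,-85)])
print("lamp",[(l,smp("top",t,l,C),smp("side",s,l,C)) for l in((-9,0,116),(-36,0,54),(20,-20,54))])
a=cv2.imread("pics/top0.png").mean(2)
for nme,(x,y) in dict(mug=(187,258),tape=(337,225),jar=(304,135),spray=(359,133),tin=(385,257),wrench=(328,180)).items():
    print(nme,(abs(a-t)[y-14:y+14,x-14:x+14]>35).mean().round(3))
```

```text
43.85 [422.4 113.4 297.3] z [-0.024  0.011 -1.   ] yang -30.7 F [-0.09 -0.05 -0.47] 0.1 q [-1.19 -0.06  0.78  1.98  0.02  1.22 -0.95]
hook 0 [81, 84, 83, 83, 83]
hook 0.9 [76, 79, 84, 85, 84]
hook 1.2 [147, 124, 81, 79, 86]
hook 1.35 [146, 148, 144, 146, 97]
hook 1.5 [146, 147, 148, 148, 141]
-60 [85, 84, 84, 87, 133]
-48 [84, 83, 85, 86, 84]
-36 [84, 84, 86, 85, 86]
-24 [53, 62, 63, 70, 72]
-18 [121, 126, 126, 117, 110]
-12 [145, 148, 149, 149, 114]
-6 [146, 146, 148, 148, 141]
0 [149, 150, 151, 140, 123]
6 [103, 103, 101, 101, 75]
12 [19, 18, 20, 16, 16]
lamp [((-9, 0, 116), 23, 44), ((-36, 0, 54), 105, 180), ((20, -20, 54), 77, 140)]
mug 0.129
tape 0.0
jar 0.0
spray 0.0
tin 0.0
wrench 0.309
```

Run:
```python
from h import *
for n,rs in(("top",{"wrench":(322,152,336,212),"mug":(172,244,202,274)}),("side",{"wrench":(325,228,372,250),"mug":(208,160,240,192)})):
    a=cv2.imread(f"pics/{n}0.png");b=read_camera(n)[:,:,::-1]
    for k,(x0,y0,x1,y1) in rs.items():
        T=a[y0:y1,x0:x1].copy();S=np.ascontiguousarray(b[y0-12:y1+12,x0-12:x1+12])
        m=cv2.matchTemplate(S,T,cv2.TM_CCOEFF_NORMED);_,v,_,l=cv2.minMaxLoc(m);print(n,k,round(v,3),(l[0]-12,l[1]-12),"mean",T.mean().round(),b[y0:y1,x0:x1].mean().round())
```

```text
top wrench 0.503 (0, 0) mean 116.0 133.0
top mug 0.606 (0, 0) mean 104.0 98.0
side wrench 0.31 (0, 0) mean 185.0 226.0
side mug 0.632 (0, 0) mean 196.0 180.0
```

The mug and wrench both match at zero shift, so only the shadows changed. Handing in.

```bash
python3 -c "
from rig import manip
print(manip.sign_off())"
```

```text
the job is handed in; nothing more can be done
None
```

The job is handed in, with no verdict returned: images show the lid open, the lamp upright and released in the case, the hook folded flat and the bystanders unmoved; the clock was at about 44 s of the allowed 72.

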